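# Swap the run-down tablet on the microscope bench's tablet stand

## Task

The tablet in the blue case on the stand has run flat: stand it upright in the empty bay of the white charging dock, fully home. Then take the charged tablet in the orange case out of the dock and lean it on the stand in its place, screen outwards, in the middle, with its lower edge down on the ledge and its back resting flat on the backrest. Set both tablets down gently, never letting one drop or flop, and leave the grey tablet, the vial tray and the wash bottle where they are.

Things in the scene. Friction and masses are not known exactly. Their poses are not given: they have to be found in the camera images.
- blue_tablet: Run-down tablet in a blue case, screen dark, at first leaning on the stand. Rigid slab 200 mm wide (y), 130 high (z), 12 thick (x), about 0.4 kg. Origin: middle of its lower long edge, mid thickness; z runs up the slab to the top edge, x out of the screen, y along the long edges. Pinch it across its thickness at mid top edge; on the stand the top 50 mm stand clear of the backrest.
- orange_tablet: Charged tablet in an orange case, at first upright in a bay of the dock, screen to the dock's +x. Same build as the blue one: slab 200 mm wide (y), 130 high (z), 12 thick (x), about 0.4 kg; origin middle of the lower long edge, z up to the top edge, x out of the screen.
- orange_tablet_screen (a point): Middle of the orange tablet's screen: 6 mm out along its x and 65 mm up along its z from its origin.
- grey_tablet: Bystander: tablet in a grey case, still charging, upright in another bay of the dock. Same build as the blue one: slab 200 mm wide (y), 130 high (z), 12 thick (x), about 0.4 kg; origin middle of the lower long edge, z up to the top edge, x out of the screen.
- stand: Metal tablet stand, fixed to the bench: base plate 160 x 160 x 8 mm, its middle 10 mm behind (-x of) the origin. Origin on the bench, z up, x horizontal to the side the screen faces: towards the worker's chair, roughly away from the robot. It carries the cradle, whose origin is 20 mm along x and 30 mm above this one.
- cradle: Cradle of the stand: flat backrest with a ledge at its foot, leaning 30 deg back to the robot. Origin where their faces meet, mid width; z up the backrest, x squarely out of it, y along the ledge. Backrest 150 mm wide, 80 up z. Ledge 20 mm deep to two hooks 4 thick, 10 high. A tablet at home has its axes parallel to these, same senses, and its origin at x = 6 mm, y = z = 0.
- dock: White charging dock, fixed to the bench, 196 (x) x 236 (y) x 63 mm high. Origin on the bench under its middle, z up. Three bays, slots along y 18 mm wide (x), 216 long, at x = -55, 0, +55 mm; floors 18 mm, mouths 63 mm above the bench, edges rounded 6 mm. Docked tablets stand with screens to +x, tops 148 mm above the bench, 43 mm between neighbours. x points roughly away from the robot.
- free_bay: The empty bay of the dock: a flat brass contact strip on its floor. Origin in the middle of the bay floor, 18 mm above the bench; axes as the dock's. A docked tablet's origin comes here; either way round will do.
- vial_tray: Bystander: green tray of white-capped vials, 198 mm (y) x 74 mm (x), 100 mm high, loose, origin under its middle.
- wash_bottle: Bystander: wash bottle with red cap and bent spout, 68 mm across, 190 mm tall, loose, origin under its middle.
There are look-alikes about, which are no part of the job. There is more than one size of the stand; the job needs the smaller. What is shaped like the blue_tablet but purple is not meant.

How it is judged:
By the outcome, as a careful person would: the job done as asked, in the order asked, and still so for the second after the job is handed in, with the robot touching nothing.
It also fails if it takes over 58 s, if anything falls off the work surface, if the arm or the gripper's body presses on something with over 40 N, if the wrist force passes 120 N, or if a joint passes its speed limit or range.

## Robot

A 6-joint arm with a two-finger parallel gripper is mounted at the origin on the work surface. World frame = base frame: x ahead of the robot, y to its left, z up, the work surface at z = 0. Lengths are in m, angles in rad, forces in N, time in s.
With the tool pointing down it reaches from about 0.35 to 0.85 m from the base axis. Payload 8.1 kg.
Tool frame: the origin (TCP) lies between the finger pads; the fingertips stand 11 mm ahead of it and the grasp point (between the pads) lies 8 mm behind it; y points along the fingers, x is the direction in which the jaws open and shut, and the axes are right-handed (so a half turn about y gives the same grasp; the last joint's range is limited). The gripper opens to 93 mm and grips with 3 to 60 N. Pads are 15 mm wide; open, the fingers measure 128 mm over their backs; the gripper's body (75 mm by 188 mm) begins 65 mm behind the grasp point.
Start: joints at [1.199, 0.13, 1.488, -0, 1.523, -0.085], TCP at [0.17, 0.576, 0.23] pointing down, gripper open.
Joint ranges: [-2.96, 2.96], [-0.89, 2.26], [0.02, 2.5], [-1.34, 4.48], [0, 2.73], [-2.66, 2.66]. Speed limits (rad/s): [2.39, 2.39, 2.79, 3.14, 3.14, 3.14].

## Interface

Orientations are given as a rotation vector (axis times angle).
In Python, from plant import readout, optics, robot gives the robot as it stands.
- The arm moves only by the shell command python3 -m creep 'ROWS' [FORCE]. ROWS is JSON, a list that holds one entry, the list of rows, each a list of 7 numbers: the closure, from 0 (fully open) to 1 (shut), then the shift along the tool's x, y, z in cm, then the turn, a rotation vector about the tool's x, y, z in degrees. In form: [[[grip, x, y, z, wx, wy, wz], ...]]. A call has exactly 8 rows; each row shifts and turns the pose as measured when the row begins, along the tool's axes as they then stand; what a row does not reach is not made up. A row lasts 1/10 s, in which the tool goes at most 50 mm and 8.59 degrees, less where a joint would pass 70% of its speed; a pose out of reach is approached as far as the arm can. A call is refused whole if a number of a shift passes 5 or a number of a turn 8.59, either way. A call with a gripper value outside its range is refused whole. The fingers move at their own pace and stop on an object; FORCE is the grip in N (left out, the last holds). Time passes only in rows, so rows that do not move let the fingers close, or fill a call up. It gives the time, the measured TCP pose, the force and the opening at its end, in the units of the state.
- readout.read_state(): the state, without advancing time (a new reading comes with each control period).
- optics.read_camera(name): name is "scene" or "side" or "wrist"; returns a dict with "frame" (400x640x3 uint8, red, green, blue), "depth" (400x640 float32, m along the optical axis (not along the pixel's ray), 0 where there is no reading), "intrinsics" (3x3 intrinsics, pixels), "dist_coeffs" ([k1, k2, p1, p2, k3] as OpenCV has them; the pictures are not rectified), "R" (3x3) and "t" (3): a world point X has camera coordinates R X + t. Camera axes: x right, y down, z forward; pixel columns grow to the right and rows downward; lengths in m; the calibration is good to about 2 mm. A picture is of the moment at which its call begins.
- robot.close_job(): hands the job in, once; it reports no verdict.
The state is a dict: "t": time; "q": joint angles; "dq": joint speeds; "joint_torque": joint torques, N m; "tool_pos": TCP position; "orientation": TCP orientation; "force": force on the tool from outside, world axes, zero at the start; "wrist_torque": the same for the moment, N m; "opening": finger opening in m.
Only numpy, scipy, OpenCV 4.12 (cv2) and the standard library are available. Lean on these libraries where they do the work, as an engineer would, in place of code of your own. Each camera call takes 0.05 s, during which the arm holds its last target. There are 200 camera calls.

## Working session

There is one attempt and no reset: what is moved stays moved. The work goes in short steps, Python scripts to look and compute and a shell command to move; the robot and the scene stay as the last step left them, time stands still between calls to the robot, and variables do not carry over. Pictures are saved under pics/ and viewed, about 8 in all and at most 12, crops included, and the job is handed in when it is done.

```bash
ls; mkdir -p pics
cat > h.py <<'E'
import numpy as np, cv2
from plant import readout, optics, robot
from scipy.spatial.transform import Rotation as Ro
def cam(n):
    c=optics.read_camera(n); np.savez('pics/%s.npz'%n,**c); return c
def pts(c):
    h,w=c['depth'].shape
    u,v=np.meshgrid(np.arange(w),np.arange(h))
    p=cv2.undistortPoints(np.stack([u,v],-1).reshape(-1,1,2).astype(float),np.array(c['intrinsics']),np.array(c['dist_coeffs'])).reshape(h,w,2)
    P=np.dstack([p,np.ones((h,w))])*c['depth'][...,None]
    return (P-np.array(c['t']))@np.array(c['R'])
def save(c,n,crop=None,s=1):
    f=c['frame'][...,::-1]
    if crop: f=f[crop[1]:crop[3],crop[0]:crop[2]]
    cv2.imwrite('pics/'+n,cv2.resize(f,None,fx=s,fy=s,interpolation=cv2.INTER_CUBIC))
E
python3 - <<'E'
from h import *
s=readout.read_state(); print({k:np.round(v,3) for k,v in s.items()})
for n in('scene','side'):
    c=cam(n); save(c,n+'0.png'); print(n,-np.array(c['R']).T@c['t'])
E
```

```text
pics
{'t': np.float64(0.0), 'q': array([ 1.199,  0.131,  1.489,  0.   ,  1.523, -0.085]), 'dq': array([-0.001,  0.001,  0.001, -0.001, -0.   ,  0.002]), 'joint_torque': array([-2.0000e-03, -5.5986e+01, -4.9175e+01,  7.7000e-02,  3.6000e-02,
       -0.0000e+00]), 'tool_pos': array([0.169, 0.575, 0.229]), 'orientation': array([-1.332, -0.994,  0.997]), 'force': array([-0.658,  0.127,  0.419]), 'wrist_torque': array([ 0.02 , -0.061, -0.035]), 'opening': np.float64(0.093)}
scene [1.42720994 0.02757732 0.91120516]
side [ 0.30683774 -0.68408701  0.86789896]
```

View pics/scene0.png

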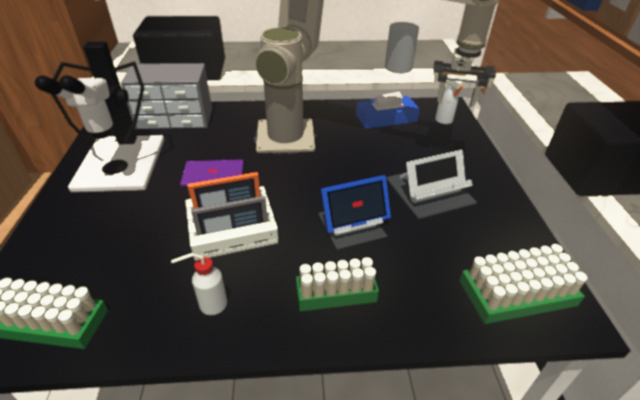

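View pics/side0.png

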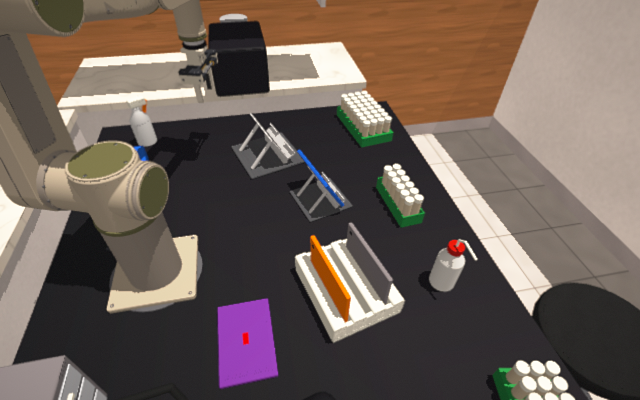

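The scene view shows the blue tablet on a small stand at (357,205), an empty larger stand at (438,178), and the dock at (232,218). In the dock, orange is at (225,190) and grey at (228,215). Things that could be mistaken for what I want:
- The purple slab at (212,170).
- The empty larger stand at (438,178).
- The blue box at (388,110).
- The other vial trays at (45,310) and (525,280).

I choose the blue tablet at (357,205). Next I'll measure and check it in one close crop.

```bash
cat > m.py <<'E'
from h import *
def slab(P,m,zmin=0.03):
    q=P[m&(P[...,2]>zmin)]
    return q
def plane(q,it=5):
    k=np.ones(len(q),bool)
    for _ in range(it):
        c=np.median(q[k],0) if _==0 else q[k].mean(0)
        n=np.linalg.svd(q[k]-c,full_matrices=False)[2][2]; d=abs((q-c)@n); k=d<max(.003,1.5*np.median(d[k]))
    return c,n*np.sign(n[0]),q[k]
E
python3 - <<'E'
from m import *
print(np.round(Ro.from_rotvec(readout.read_state()['orientation']).as_matrix(),3))
for n in('scene','side'):
    c=dict(np.load('pics/%s.npz'%n)); P=pts(c); hsv=cv2.cvtColor(c['frame'],cv2.COLOR_RGB2HSV); H,S,V=[hsv[...,i].astype(int) for i in range(3)]
    print(n)
    roi=np.zeros(H.shape,bool)
    if n=='scene': roi[165:250,170:395]=1
    else: roi[140:345,280:410]=1
    ok=roi&(c['depth']>0)
    for name,m in dict(blue=(H>100)&(H<125)&(S>130)&(V>60),orange=(H<20)&(S>150)&(V>100),white=(S<40)&(V>170)).items():
        q=P[m&ok]
        if name!='white':
            q=q[q[:,2]>.03]; ce,nn,k=plane(q); print(name,len(q),ce.round(4),nn.round(3),'min',np.percentile(q,1,axis=0).round(3),'max',np.percentile(q,99,axis=0).round(3))
            yv=np.cross([0,0,1],nn); yv/=np.linalg.norm(yv); zv=np.cross(nn,yv)
            for a,b in(('y',yv),('z',zv)):
                t=(k-ce)@b; print('  ',a,b.round(3),np.percentile(t,[.5,99.5]).round(4))
        else:
            q=P[m&ok]; t=q[(abs(q[:,2]-.063)<.006)&(q[:,1]<0.05)]
            r=cv2.minAreaRect((t[:,:2]*1000).astype(np.float32)); print('dock top',len(t),np.median(t[:,2]).round(4),r)
c=dict(np.load('pics/scene.npz'));a=c['frame'][150:260,170:400,::-1]
d=dict(np.load('pics/side.npz'))['frame'][140:350,270:440,::-1]
a=cv2.resize(a,(790,378));d=cv2.resize(d,None,fx=2,fy=2) 
cv2.imwrite('pics/crop.png',np.vstack([cv2.resize(a,(480,230)),cv2.copyMakeBorder(cv2.resize(d,(290,358)),0,0,0,190,0)]))
E
```

```text
[[ 0.283 -0.001 -0.959]
 [ 0.959 -0.002  0.283]
 [-0.002 -1.     0.   ]]
scene
blue 894 [0.5087 0.2011 0.1036] [0.835 0.233 0.499] min [0.459 0.106 0.036] max [0.566 0.307 0.148]
   y [-0.269  0.963  0.   ] [-0.095   0.1043]
   z [-0.48  -0.134  0.867] [-0.077   0.0511]
orange 559 [ 0.4545 -0.1747  0.1279] [0.974 0.227 0.014] min [ 0.428 -0.269  0.069] max [0.517 0.215 0.15 ]
   y [-0.227  0.974  0.   ] [-0.0969  0.1003]
   z [-0.014 -0.003  1.   ] [-0.0595  0.0223]
dock top 1054 0.062 ((504.7038879394531, -160.83804321289062), (198.83087158203125, 235.84979248046875), 13.017694473266602)
side
blue 262 [0.5012 0.162  0.1272] [0.836 0.229 0.499] min [0.454 0.101 0.04 ] max [0.564 0.287 0.15 ]
   y [-0.264  0.964  0.   ] [-0.0633  0.1344]
   z [-0.481 -0.132  0.867] [-0.1015  0.0272]
orange 1219 [ 0.4476 -0.1886  0.1076] [ 0.973  0.231 -0.01 ] min [ 0.424 -0.273  0.053] max [ 0.475 -0.085  0.151]
   y [-0.231  0.973  0.   ] [-0.0877  0.1079]
   z [0.01  0.002 1.   ] [-0.0556  0.0428]
dock top 2033 0.0634 ((503.33978271484375, -163.0661163330078), (194.45217895507812, 237.45091247558594), 13.322197914123535)
```

View pics/crop.png

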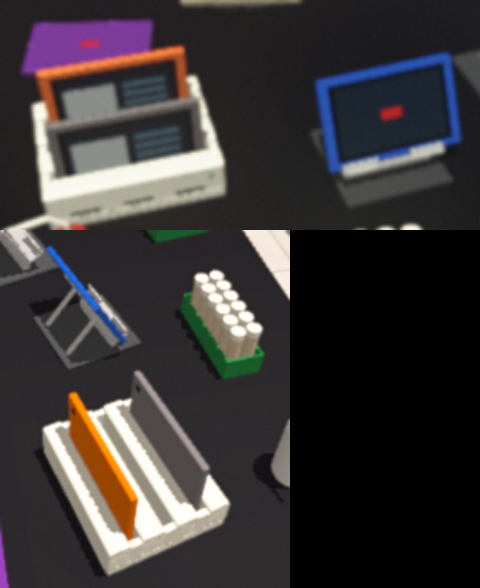

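The crop confirms the choice: the blue tablet with a dark screen is on the small stand. Orange is in the bay nearest the robot and grey in the far bay, so the free bay is the middle one. I'll plan the approach to blue.

```bash
cat > plan.py <<'E'
from h import *
DY=np.deg2rad(13.2); D0=np.array([.504,-.162,0]); dx=np.array([np.cos(DY),np.sin(DY),0])
CY=np.deg2rad(15.4)
def tool(yaw,lean=0):   # tool x along yaw, fingers down, leaning back by lean deg
    b=Ro.from_euler('z',yaw)*Ro.from_euler('y',-np.deg2rad(lean))
    X=b.apply([1,0,0]); Y=-b.apply([0,0,1])
    return Ro.from_matrix(np.c_[X,Y,np.cross(X,Y)])
def go(p,R,n,s=None):
    if s is None:
        st=readout.read_state(); s=(st['tool_pos'],Ro.from_rotvec(st['orientation'])); print('t',st['t'],'pos',s[0].round(4),'F',st['force'].round(1),'open',round(float(st['opening']),4))
    p0,R0=s; w=(R0.inv()*R).as_rotvec(); 
    for i in range(n):
        Ri=R0*Ro.from_rotvec(w*i/n); print(np.round(Ri.inv().apply((p-p0)/n)*100,2).tolist(),np.round(np.rad2deg(w/n),2).tolist())
    return p,R
E
python3 - <<'E'
from plan import *
c=dict(np.load('pics/side.npz'));P=pts(c);f=c['frame'].astype(int)
m=(P[...,2]>.09)&(P[...,2]<.155)&(abs(P[...,0]-.53)<.12)&(abs(P[...,1]+.16)<.14)&(f.max(2)-f.min(2)<40)
q=P[m]-D0; dy=np.array([-dx[1],dx[0],0]); print('grey dock x,y',np.percentile(q@dx,[5,50,95]),np.percentile(q@dy,[1,99]))
c=dict(np.load('pics/scene.npz'));P=pts(c)
print('big stand max z',np.nanmax(P[150:200,400:470,2]))
s=readout.read_state()
top=np.array([.478,.196,.146]); R=tool(CY,30); zc=-R.apply([0,1,0])
R0=Ro.from_rotvec(s['orientation'])
go(top+.08*zc,R,14,(s['tool_pos']+[0,0,.08],R0))
E
```

```text
grey dock x,y [0.04769039 0.04899435 0.05759773] [-0.10084415  0.09451223]
big stand max z 0.9112051619146826
[-2.12, 0.67, -2.64] [-1.08, 4.06, -1.96]
[-1.95, 0.65, -2.77] [-1.08, 4.06, -1.96]
[-1.78, 0.64, -2.89] [-1.08, 4.06, -1.96]
[-1.59, 0.64, -3.0] [-1.08, 4.06, -1.96]
[-1.4, 0.65, -3.09] [-1.08, 4.06, -1.96]
[-1.2, 0.66, -3.17] [-1.08, 4.06, -1.96]
[-0.99, 0.68, -3.23] [-1.08, 4.06, -1.96]
[-0.79, 0.72, -3.28] [-1.08, 4.06, -1.96]
[-0.58, 0.75, -3.32] [-1.08, 4.06, -1.96]
[-0.37, 0.8, -3.34] [-1.08, 4.06, -1.96]
[-0.16, 0.86, -3.34] [-1.08, 4.06, -1.96]
[0.05, 0.92, -3.33] [-1.08, 4.06, -1.96]
[0.25, 0.98, -3.3] [-1.08, 4.06, -1.96]
[0.45, 1.06, -3.25] [-1.08, 4.06, -1.96]
```

```bash
python3 -m creep '[[[0,0,-4,0,0,0,0],[0,0,-4,0,0,0,0],[0,-2.1,0.6,-2.6,-1.1,4.1,-2],[0,-2,0.6,-2.8,-1.1,4.1,-2],[0,-1.8,0.6,-2.9,-1.1,4.1,-2],[0,-1.6,0.6,-3,-1.1,4.1,-2],[0,-1.4,0.6,-3.1,-1.1,4.1,-2],[0,-1.2,0.6,-3.2,-1.1,4.1,-2]]]' 20
python3 -m creep '[[[0,-1,0.6,-3.2,-1.1,4.1,-2],[0,-0.8,0.6,-3.3,-1.1,4.1,-2],[0,-0.6,0.6,-3.3,-1.1,4.1,-2],[0,-0.4,0.7,-3.3,-1.1,4.1,-2],[0,-0.2,0.7,-3.3,-1.1,4.1,-2],[0,0,0.7,-3.3,-1.1,4.1,-2],[0,0.2,0.7,-3.3,-1.1,4.1,-2],[0,0.4,0.7,-3.2,-1.1,4.1,-2]]]'
python3 - <<'E'
from plan import *
top=np.array([.478,.196,.146]); R=tool(CY,30); zc=-R.apply([0,1,0])
go(top+.08*zc,R,6)
E
```

```text
t: 0.9
tool_pos: [0.2861, 0.4032, 0.2697]
orientation: [-1.432, -0.842, 0.462]
force: [-0.2, -0.4, -0.2]
opening: 0.0929
t: 1.7
tool_pos: [0.4302, 0.1652, 0.2232]
orientation: [-1.455, -0.589, -0.25]
force: [-11.1, -6.5, 2.8]
opening: 0.0933
t 1.7 pos [0.4302 0.1652 0.2232] F [-11.1  -6.5   2.8] open 0.0933
[0.12, 0.23, 0.29] [0.15, -0.38, 0.19]
[0.13, 0.23, 0.29] [0.15, -0.38, 0.19]
[0.13, 0.23, 0.29] [0.15, -0.38, 0.19]
[0.13, 0.23, 0.29] [0.15, -0.38, 0.19]
[0.13, 0.23, 0.29] [0.15, -0.38, 0.19]
[0.14, 0.23, 0.28] [0.15, -0.38, 0.19]
```

```bash
python3 -m creep '[[[0,0,0,0,0,0,0],[0,0.2,0.3,0.4,0.2,-0.5,0.2],[0,0.2,0.3,0.4,0.2,-0.5,0.2],[0,0.2,0.3,0.4,0.2,-0.5,0.2],[0,0.2,0.3,0.4,0.2,-0.5,0.2],[0,0,0.2,0.2,0,-0.3,0.2],[0,0,0,0,0,0,0],[0,0,0,0,0,0,0]]]'
python3 - <<'E'
from plan import *
from m import plane
top=np.array([.478,.196,.146]); R=tool(CY,30); zc=-R.apply([0,1,0])
go(top+.08*zc,R,1)
c=cam('wrist'); save(c,'w1.png'); P=pts(c)
st=readout.read_state();
hsv=cv2.cvtColor(c['frame'],cv2.COLOR_RGB2HSV); H,S,V=[hsv[...,i].astype(int) for i in range(3)]
m=(H>100)&(H<125)&(S>130)&(V>60)
q=P[m&(c['depth']>0)&(P[...,2]>.03)]; print(len(q))
loc=R.inv().apply(q-top)*1000   # tool axes about nominal top
print('pct x,y,z',np.percentile(loc,[1,5,50,95,99],axis=0).round(1).tolist())
E
```

```text
t: 2.5
tool_pos: [0.4396, 0.1884, 0.2125]
orientation: [-1.454, -0.609, -0.195]
force: [-0.6, 0.1, -0.3]
opening: 0.0924
t 2.5 pos [0.4396 0.1884 0.2125] F [-0.6  0.1 -0.3] open 0.0924
[0.05, -0.29, -0.28] [0.02, 0.24, -0.15]
2706
pct x,y,z [[-5.4, -1.4, -94.0], [-5.3, -0.9, -84.3], [0.2, 0.4, 27.5], [5.6, 2.6, 94.1], [6.3, 3.8, 99.3]]
```

View pics/w1.png

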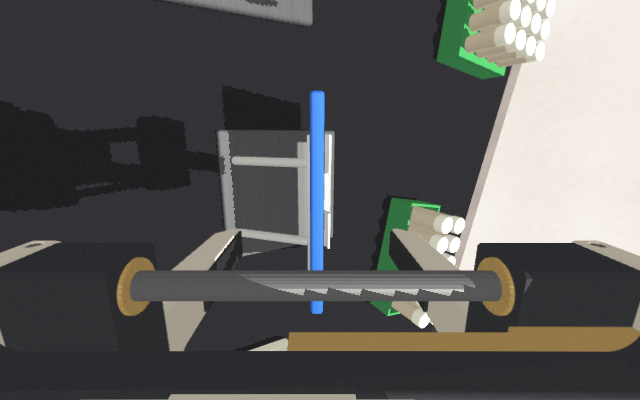

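The wrist view shows the blue top edge as a clear strip at column 317, rows 92–312. It is centred between the fingers and within about 2 mm of nominal. I'll descend and grip.

```bash
python3 -m creep '[[[0.2,0,2,0,0,0.2,-0.1],[0.3,0,2,0,0,0,0],[0.4,0,2,0,0,0,0],[0.4,0,2,0,0,0,0],[0.4,0,1.7,0,0,0,0],[0.4,0,0,0,0,0,0],[0.4,0,0,0,0,0,0],[0.4,0,0,0,0,0,0]]]' 25
python3 - <<'E'
from plan import *
top=np.array([.478,.196,.146]); R=tool(CY,30); zc=-R.apply([0,1,0])
go(top+.0025*R.apply([0,0,1])-.02*zc,R,1)
E
```

```text
t: 3.35
tool_pos: [0.489, 0.2014, 0.1298]
orientation: [-1.452, -0.611, -0.205]
force: [-0.6, -0.4, -0.2]
opening: 0.0557
t 3.35 pos [0.489  0.2014 0.1298] F [-0.6 -0.4 -0.2] open 0.0557
[-0.23, -0.01, 0.03] [0.05, -0.02, 0.3]
```

```bash
python3 -m creep '[[[0.4,-0.2,0,0,0,0,0.3],[0.4,0,0,0,0,0,0],[0.6,0,0,0,0,0,0],[0.8,0,0,0,0,0,0],[1,0,0,0,0,0,0],[1,0,0,0,0,0,0],[1,0,0,0,0,0,0],[1,0,0,0,0,0,0]]]' 30
python3 - <<'E'
from plan import *
top=np.array([.478,.196,.146]); R=tool(CY,30); zc=-R.apply([0,1,0])
go(top+.0025*R.apply([0,0,1])-.02*zc,R,1)
E
```

```text
t: 4.15
tool_pos: [0.4882, 0.2013, 0.1327]
orientation: [-1.451, -0.611, -0.204]
force: [-1.6, -0.8, 2.0]
opening: 0.0121
t 4.15 pos [0.4882 0.2013 0.1327] F [-1.6 -0.8  2. ] open 0.0121
[-0.31, 0.29, 0.01] [0.03, -0.01, 0.29]
```

```bash
python3 -m creep '[[[1,0,0,0,0,0,0],[1,0,-1,0,0,0,0],[1,0,-2,0,0,0,0],[1,0,-3,0,0,0,0],[1,0,-3,0,0,0,0],[1,0,-3.5,0,0,0,0],[1,0,-3.5,0,0,0,0],[1,0,-3,0,0,0,0]]]' 45
python3 - <<'E'
from plan import *
go(D0+[0,0,.31],tool(DY),12)
E
```

```text
t: 4.95
tool_pos: [0.4031, 0.1811, 0.2922]
orientation: [-1.465, -0.588, -0.182]
force: [-0.4, 0.6, -3.4]
opening: 0.0117
t 4.95 pos [0.4031 0.1811 0.2922] F [-0.4  0.6 -3.4] open 0.0117
[0.12, -0.09, -2.98] [-0.02, 0.17, 2.38]
[0.12, -0.09, -2.98] [-0.02, 0.17, 2.38]
[0.13, -0.1, -2.98] [-0.02, 0.17, 2.38]
[0.13, -0.1, -2.98] [-0.02, 0.17, 2.38]
[0.14, -0.11, -2.98] [-0.02, 0.17, 2.38]
[0.14, -0.11, -2.98] [-0.02, 0.17, 2.38]
[0.15, -0.11, -2.98] [-0.02, 0.17, 2.38]
[0.15, -0.12, -2.98] [-0.02, 0.17, 2.38]
[0.15, -0.13, -2.98] [-0.02, 0.17, 2.38]
[0.16, -0.13, -2.98] [-0.02, 0.17, 2.38]
[0.16, -0.14, -2.98] [-0.02, 0.17, 2.38]
[0.16, -0.14, -2.98] [-0.02, 0.17, 2.38]
```

```bash
python3 -m creep '[[[1,0.1,-0.1,-2,0,0.2,1.5],[1,0.1,-0.1,-3,0,0.2,2.4],[1,0.1,-0.1,-3,0,0.2,2.4],[1,0.1,-0.1,-3,0,0.2,2.4],[1,0.1,-0.1,-3,0,0.2,2.4],[1,0.1,-0.1,-3,0,0.2,2.4],[1,0.1,-0.1,-3,0,0.2,2.4],[1,0.2,-0.1,-3,0,0.2,2.4]]]'
python3 -m creep '[[[1,0.2,-0.1,-3,0,0.2,2.4],[1,0.2,-0.1,-3,0,0.2,2.4],[1,0.2,-0.1,-3,0,0.2,2.4],[1,0.2,-0.1,-3,0,0.2,2.4],[1,0.2,-0.1,-2,0,0.2,2.4],[1,0,0,0,0,0,0],[1,0,0,0,0,0,0],[1,0,0,0,0,0,0]]]'
python3 - <<'E'
from plan import *
go(D0+[0,0,.31],tool(DY),1)
for n in ('side','scene'):
    c=cam(n); P=pts(c); hsv=cv2.cvtColor(c['frame'],cv2.COLOR_RGB2HSV); H,S,V=[hsv[...,i].astype(int) for i in range(3)]
    m=(H>100)&(H<125)&(S>130)&(V>60)&(c['depth']>0)&(abs(P[...,0]-.5)<.1)&(abs(P[...,1]+.16)<.15)&(P[...,2]>.1)
    q=tool(DY).inv().apply(P[m]-D0)*1000; print(n,len(q),np.percentile(q,[0.5,2,10,50,90,98,99.5],axis=0).round(1).tolist())
    from m import plane
    print(plane(q/1000)[1].round(4))
    save(c,n+'2.png',(160,60,480,300) if n=='scene' else (200,140,520,400),2)
E
```

```text
t: 5.75
tool_pos: [0.4662, -0.0439, 0.3022]
orientation: [-1.528, -0.321, 0.064]
force: [-0.3, 0.4, -2.4]
opening: 0.0119
t: 6.55
tool_pos: [0.5094, -0.1868, 0.2967]
orientation: [-1.551, -0.126, 0.227]
force: [0.4, 0.8, -4.2]
opening: 0.0116
t 6.55 pos [ 0.5094 -0.1868  0.2967] F [ 0.4  0.8 -4.2] open 0.0116
[-0.06, -1.28, 2.56] [-1.1, -0.3, -3.58]
side 2131 [[-13.4, -318.1, -126.9], [-12.4, -314.5, -126.0], [-11.4, -311.1, -121.0], [-8.1, -254.6, -63.7], [-2.4, -203.3, 24.9], [3.7, -193.1, 54.6], [5.9, -190.0, 67.3]]
[ 0.9979  0.0652 -0.0033]
scene 837 [[-4.9, -315.6, -123.3], [-3.6, -314.4, -122.1], [-1.8, -311.8, -118.1], [3.0, -284.9, -43.4], [7.1, -192.8, 70.0], [9.0, -187.9, 74.5], [9.8, -185.8, 76.0]]
[ 0.9983  0.0573 -0.0056]
```

View pics/side2.png

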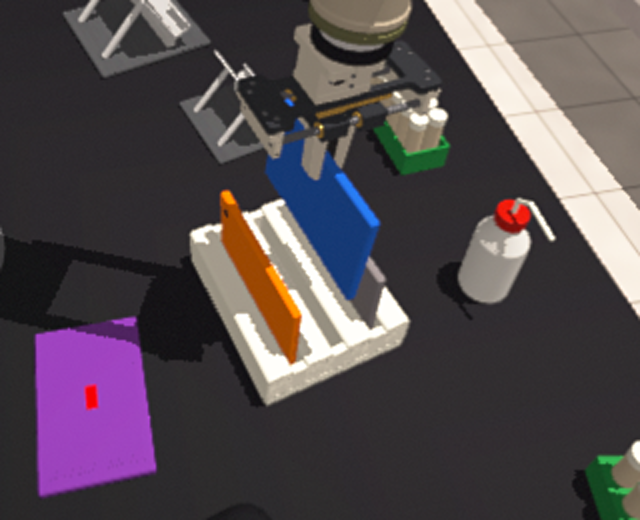

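The side view shows the blue slab held square and hanging between orange and grey at about (325,220) in the crop, with about 3.6° of tilt left. I'll correct the tilt and position, then measure relative to orange's back face.

```bash
python3 -m creep '[[[1,0,0,0.6,-0.3,-0.1,-0.9],[1,0,0,0.6,-0.3,-0.1,-0.9],[1,0,0,0.6,-0.3,-0.1,-0.9],[1,0,0,0.6,-0.2,-0.1,-0.9],[1,0,0,0,0,0,0],[1,0,0,0,0,0,0],[1,0,0,0,0,0,0],[1,0,0,0,0,0,0]]]'
cat > rel.py <<'E'
from plan import *
from m import plane
def rel(zmin):
    go(D0+[0,0,.31],tool(DY),1)
    for n in ('side','scene'):
        c=cam(n); P=pts(c); hsv=cv2.cvtColor(c['frame'],cv2.COLOR_RGB2HSV); H,S,V=[hsv[...,i].astype(int) for i in range(3)]
        ok=(c['depth']>0)&(abs(P[...,0]-.5)<.12)&(abs(P[...,1]+.16)<.15)
        for k,m in dict(blue=(H>100)&(H<125)&(S>130)&(V>60)&(P[...,2]>zmin),orange=(H<20)&(S>150)&(V>100)&(P[...,2]>.075)).items():
            q=tool(DY).inv().apply(P[m&ok]-D0)*1000; ce,nn,kk=plane(q/1000,12)
            print(n,k,len(kk),'plane x at z=60,110,170:',[round(1000*(ce[0]-((-h/1000-ce[1])*nn[1]+(0-ce[2])*nn[2])/nn[0]),1) for h in(60,110,170)],'n',nn.round(3),'y,z ext',np.percentile(q[:,1:],[.5,99.5],axis=0).round(1).tolist())
E
python3 -c "
from rel import *
rel(.16)"
```

```text
t: 7.45
tool_pos: [0.5028, -0.1588, 0.3]
orientation: [-1.566, -0.194, 0.176]
force: [-0.5, 0.4, -4.7]
opening: 0.0117
t 7.45 pos [ 0.5028 -0.1588  0.3   ] F [-0.5  0.4 -4.7] open 0.0117
[0.06, -1.0, -0.34] [0.27, 0.31, 0.64]
side blue 1685 plane x at z=60,110,170: [np.float64(-3.2), np.float64(-3.7), np.float64(-4.2)] n [ 1.    -0.009  0.007] y,z ext [[-319.5, -98.8], [-191.5, 95.9]]
side orange 833 plane x at z=60,110,170: [np.float64(-62.7), np.float64(-61.0), np.float64(-59.0)] n [0.999 0.033 0.002] y,z ext [[-405.0, -101.4], [-75.3, 95.1]]
scene blue 775 plane x at z=60,110,170: [np.float64(8.5), np.float64(7.7), np.float64(6.8)] n [ 1.    -0.015  0.006] y,z ext [[-317.7, -95.6], [-190.0, 102.7]]
scene orange 144 plane x at z=60,110,170: [np.float64(-51.1), np.float64(-50.4), np.float64(-49.7)] n [1.    0.012 0.005] y,z ext [[-254.0, -98.6], [-76.1, 98.5]]
```

```bash
python3 -m creep '[[[1,-0.1,0,0,0.2,0.2,0.6],[1,0,0,0,0,0,0],[1,0,2,0,0,0,0],[1,0,3,0,0,0,0],[1,0,3,0,0,0,0],[1,0,2,0,0,0,0],[1,0,0,0,0,0,0],[1,0,0,0,0,0,0]]]'
python3 -c "
from rel import *
rel(.152)"
```

```text
t: 8.35
tool_pos: [0.503, -0.1604, 0.1977]
orientation: [-1.565, -0.182, 0.181]
force: [0.7, -1.3, -3.6]
opening: 0.0118
t 8.35 pos [ 0.503  -0.1604  0.1977] F [ 0.7 -1.3 -3.6] open 0.0118
[0.07, -11.23, -0.19] [0.09, 0.03, 0.01]
side blue 613 plane x at z=60,110,170: [np.float64(-7.1), np.float64(-6.5), np.float64(-5.8)] n [1.    0.012 0.004] y,z ext [[-305.0, -100.4], [-152.4, 90.9]]
side orange 809 plane x at z=60,110,170: [np.float64(-61.9), np.float64(-61.0), np.float64(-60.0)] n [1.    0.018 0.002] y,z ext [[-302.3, -101.3], [-75.3, 95.9]]
scene blue 356 plane x at z=60,110,170: [np.float64(5.6), np.float64(5.2), np.float64(4.8)] n [ 1.    -0.007  0.001] y,z ext [[-215.6, -96.9], [-153.5, 101.3]]
scene orange 5 plane x at z=60,110,170: [np.float64(-44.7), np.float64(-15.7), np.float64(19.1)] n [ 0.735  0.426 -0.527] y,z ext [[-150.7, -4.8], [-144.0, 0.5]]
```

Blue is centred over the free bay to within 1 mm in both views. I'll lower it in.

```bash
python3 -m creep '[[[1,0,1,0,0,0,0],[1,0,1,0,0,0,0],[1,0,1,0,0,0,0],[1,0,1,0,0,0,0],[1,0,1,0,0,0,0],[1,0,0.5,0,0,0,0],[1,0,0,0,0,0,0],[1,0,0,0,0,0,0]]]'
```

```text
t: 9.25
tool_pos: [0.5045, -0.1615, 0.1413]
orientation: [-1.568, -0.185, 0.178]
force: [-0.2, -0.7, -3.4]
opening: 0.0116
```

```bash
python3 -m creep '[[[1,0,0.4,0,0,0,0],[1,0,0.3,0,0,0,0],[1,0,0.3,0,0,0,0],[1,0,0,0,0,0,0],[1,0,0,0,0,0,0],[1,0,0,0,0,0,0],[1,0,0,0,0,0,0],[1,0,0,0,0,0,0]]]'
```

```text
t: 10.05
tool_pos: [0.5053, -0.1619, 0.1318]
orientation: [-1.569, -0.186, 0.177]
force: [-0.3, -0.2, -4.7]
opening: 0.012
```

```bash
python3 -m creep '[[[1,0,0.1,0,0,0,0],[1,0,0.1,0,0,0,0],[1,0,0.1,0,0,0,0],[1,0,0,0,0,0,0],[1,0,0,0,0,0,0],[1,0,0,0,0,0,0],[1,0,0,0,0,0,0],[1,0,0,0,0,0,0]]]'
```

```text
t: 10.85
tool_pos: [0.5055, -0.1621, 0.1314]
orientation: [-1.569, -0.186, 0.177]
force: [-1.9, -0.1, -0.7]
opening: 0.0118
```

```bash
python3 -m creep '[[[1,0,0.1,0,0,0,0],[1,0,0.1,0,0,0,0],[1,0,0,0,0,0,0],[1,0,0,0,0,0,0],[1,0,0,0,0,0,0],[1,0,0,0,0,0,0],[1,0,0,0,0,0,0],[1,0,0,0,0,0,0]]]'
```

```text
t: 11.65
tool_pos: [0.5055, -0.1621, 0.1314]
orientation: [-1.569, -0.186, 0.177]
force: [-2.8, 0.6, 1.4]
opening: 0.0116
```

Run:
```python
from plan import *
for n in ('side','scene'):
    c=cam(n); P=pts(c); hsv=cv2.cvtColor(c['frame'],cv2.COLOR_RGB2HSV); H,S,V=[hsv[...,i].astype(int) for i in range(3)]
    ok=(c['depth']>0)&(abs(P[...,0]-.5)<.12)&(abs(P[...,1]+.16)<.15)&(P[...,2]<.17)&(P[...,2]>.1)
    for k,m in dict(blue=(H>100)&(H<125)&(S>130)&(V>60),orange=(H<20)&(S>150)&(V>100),grey=(S<70)&(V>60)&(V<150)).items():
        q=P[m&ok]; d=tool(DY).inv().apply(q-D0)
        if k=='grey': q=q[d[:,0]>.045]; d=d[d[:,0]>.045]
        print(n,k,len(q),'z',np.percentile(q[:,2],[80,90,95,98]).round(4),[np.percentile(q[abs(d[:,2]-s)<.03][:,2],97).round(4) for s in(-.07,.07) if (abs(d[:,2]-s)<.03).sum()>5])
    if n=='side': save(c,'side3.png',(270,180,430,340),3)
```

```text
side blue 525 z [0.148  0.1489 0.1498 0.1506] [np.float64(0.1501), np.float64(0.1366)]
side orange 637 z [0.148  0.1489 0.1496 0.1502] [np.float64(0.1503), np.float64(0.1408)]
side grey 490 z [0.1455 0.1481 0.1492 0.1498] [np.float64(0.1491)]
scene blue 309 z [0.1471 0.1483 0.1487 0.1492] [np.float64(0.149), np.float64(0.149)]
scene orange 248 z [0.1466 0.1475 0.1483 0.1494] [np.float64(0.1483), np.float64(0.149)]
scene grey 627 z [0.1466 0.1479 0.1489 0.1498] [np.float64(0.1494), np.float64(0.1493)]
```

View pics/side3.png

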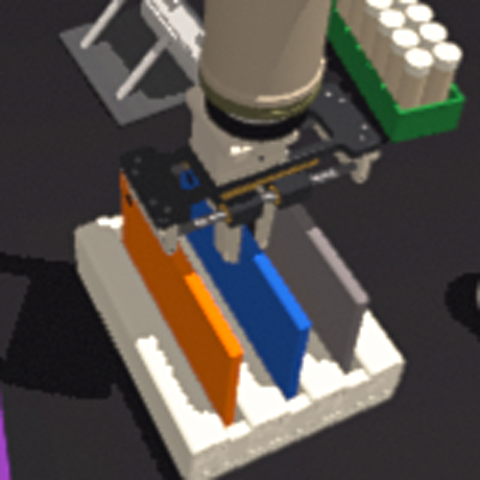

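Blue's top edge reads 149 mm, level with orange and grey in both views, so it is home. I'll release with a limited opening and go up.

```bash
python3 -m creep '[[[0.85,0,0,0,0,0,0],[0.75,0,0,0,0,0,0],[0.65,0,0,0,0,0,0],[0.65,0,0,0,0,0,0],[0.65,0,-1,0,0,0,0],[0.65,0,-2,0,0,0,0],[0.65,0,-3,0,0,0,0],[0.65,0,-2,0,0,0,0]]]' 30
python3 - <<'E'
from plan import *
p=D0-.055*dx; go(p+[0,0,.22],tool(DY),5)
go(p+[0,0,.22],tool(DY),1)
E
```

```text
t: 12.55
tool_pos: [0.5052, -0.1612, 0.2138]
orientation: [-1.568, -0.187, 0.176]
force: [-0.6, -0.4, 0.2]
opening: 0.0329
t 12.55 pos [ 0.5052 -0.1612  0.2138] F [-0.6 -0.4  0.2] open 0.0329
[-1.13, -0.13, -0.01] [0.07, 0.01, 0.07]
[-1.13, -0.13, -0.01] [0.07, 0.01, 0.07]
[-1.13, -0.13, -0.01] [0.07, 0.01, 0.07]
[-1.13, -0.13, -0.01] [0.07, 0.01, 0.07]
[-1.13, -0.13, -0.01] [0.07, 0.01, 0.07]
t 12.55 pos [ 0.5052 -0.1612  0.2138] F [-0.6 -0.4  0.2] open 0.0329
[-5.64, -0.66, -0.05] [0.35, 0.05, 0.36]
```

```bash
python3 -m creep '[[[0.65,-1,0,0,0,0,0],[0.6,-1.5,0,0,0.2,0,0.2],[0.6,-1.5,0,0,0.2,0,0.2],[0.6,-1.2,0,0,0,0,0],[0.6,-0.4,0,0,0,0,0],[0.6,0,0,0,0,0,0],[0.6,0,0,0,0,0,0],[0.6,0,0,0,0,0,0]]]'
python3 - <<'E'
from plan import *
p=D0-.055*dx; go(p+[0,0,.22],tool(DY),1)
st=readout.read_state(); c=cam('wrist'); P=pts(c); hsv=cv2.cvtColor(c['frame'],cv2.COLOR_RGB2HSV); H,S,V=[hsv[...,i].astype(int) for i in range(3)]
ok=(c['depth']>0)&(P[...,2]>.14)&(P[...,2]<.155)
for k,m in dict(blue=(H>100)&(H<125)&(S>130)&(V>60),orange=(H<20)&(S>150)&(V>100)).items():
    q=tool(DY).inv().apply(P[m&ok]-D0)*1000; print(k,len(q),np.percentile(q,[.5,5,50,95,99.5],axis=0).round(1).tolist())
print('tool in dock',tool(DY).inv().apply(st['tool_pos']-D0)*1000)
E
```

```text
t: 13.35
tool_pos: [0.4483, -0.1752, 0.2153]
orientation: [-1.565, -0.185, 0.179]
force: [-0.4, -0.3, 0.2]
opening: 0.0371
t 13.35 pos [ 0.4483 -0.1752  0.2153] F [-0.4 -0.3  0.2] open 0.0371
[0.23, -0.47, 0.02] [0.15, 0.07, 0.22]
blue 1164 [[-4.8, -149.4, -27.2], [-4.6, -148.9, -21.0], [-3.2, -147.3, 40.3], [6.1, -141.5, 93.5], [6.6, -140.2, 97.6]]
orange 1348 [[-62.1, -149.9, -98.5], [-61.9, -149.3, -23.8], [-56.7, -148.1, 21.3], [-51.6, -146.5, 56.1], [-50.9, -145.5, 98.9]]
tool in dock [-5.72390439e+01 -2.15319152e+02 -1.69083998e-01]
```

```bash
python3 -m creep '[[[0.6,0.1,2,0,0,0,0],[0.6,0,2.5,0,0,0,0],[0.6,0,2,0,0,0,0],[0.6,0,1.9,0,0,0,0],[0.6,0,0,0,0,0,0],[0.6,0,0,0,0,0,0],[0.7,0,0,0,0,0,0],[0.8,0,0,0,0,0,0]]]'
python3 - <<'E'
from plan import *
st=readout.read_state();print('tool in dock',tool(DY).inv().apply(st['tool_pos']-D0)*1000,st['opening'])
E
```

```text
t: 14.2
tool_pos: [0.4535, -0.1751, 0.1316]
orientation: [-1.567, -0.19, 0.178]
force: [0.7, -0.3, -0.4]
opening: 0.0253
tool in dock [ -52.12839101 -131.59157255   -1.18621933] 0.02531873035097089
```

```bash
python3 -m creep '[[[0.8,-0.4,0,0,0,0,0],[0.8,0,0,0,0,0,0],[0.85,0,0,0,0,0,0],[1,0,0,0,0,0,0],[1,0,0,0,0,0,0],[1,0,0,0,0,0,0],[1,0,0,0,0,0,0],[1,0,0,0,0,0,0]]]' 45
python3 - <<'E'
from plan import *
st=readout.read_state();print('tool in dock',tool(DY).inv().apply(st['tool_pos']-D0)*1000,st['opening'])
E
```

```text
t: 15.0
tool_pos: [0.4507, -0.1769, 0.1342]
orientation: [-1.57, -0.193, 0.175]
force: [-0.3, -0.1, 0.0]
opening: 0.0119
tool in dock [ -55.33393666 -134.20190822   -2.32274236] 0.011895372010302437
```

```bash
python3 -m creep '[[[1,0,-1,0,0,0,0],[1,0,-2,0,0,0,0],[1,0,-2.5,0,0,0,0],[1,0,-2.5,0,0,0,0],[1,0,-3,0,0,0,0],[1,0,-3,0,0,0,0],[1,0,-2.5,0,0,0,0],[1,0,-1,0,0,0,0]]]'
python3 - <<'E'
from plan import *
from m import plane
R=tool(CY,30); o=np.array([.478,.196,.146]) + .0025*R.apply([0,0,1])+.130*R.apply([0,1,0])-.006*R.apply([1,0,0]); print('cradle est',o.round(4))
im=[]
for n in ('scene','side'):
    c=cam(n); P=pts(c)
    loc=R.inv().apply((P-o).reshape(-1,3)).reshape(P.shape)*1000; loc[...,1]*=-1
    box=(c['depth']>0)&(abs(loc[...,0])<40)&(loc[...,1]>-15)&(loc[...,1]<95)&(abs(loc[...,2])<90)&(P[...,2]>.015)
    q=loc[box]; b=q[(q[:,1]>15)&(abs(q[:,0])<8)]
    print(n,len(q),'backrest',len(b),'x,z(up),y pct',np.percentile(b,[1,5,50,95,99],axis=0).round(1).tolist())
    if len(b)>30: ce,nn,k=plane(b); print(' plane c',ce.round(1),'n',nn.round(3),len(k))
    f=q[(q[:,1]<12)&(q[:,0]>8)]; print(' hooks/ledge',len(f),np.percentile(f,[2,50,98],axis=0).round(1).tolist() if len(f)>5 else '')
    v,u=np.where(box); x0,y0=u.min()-15,v.min()-15
    im.append(cv2.resize(c['frame'][y0:y0+100,x0:x0+130,::-1],(520,400),interpolation=cv2.INTER_CUBIC)); print(x0,y0)
cv2.imwrite('pics/crad.png',cv2.resize(np.hstack(im),(800,308)))
E
```

```text
t: 15.8
tool_pos: [0.4438, -0.1734, 0.311]
orientation: [-1.56, -0.182, 0.186]
force: [-0.0, -0.8, -4.9]
opening: 0.0116
cradle est [0.535  0.2143 0.0304]
scene 1486 backrest 1027 x,z(up),y pct [[-5.0, 15.8, -83.2], [-3.8, 18.7, -77.4], [0.0, 48.0, -11.0], [3.5, 76.0, 58.0], [5.1, 78.5, 64.2]]
 plane c [  0.1  46.6 -12.6] n [1.    0.004 0.005] 173
 hooks/ledge 217 [[9.0, -5.6, -83.0], [23.3, -0.3, -14.6], [27.4, 9.1, 63.6]]
313 178
side 7 backrest 1 x,z(up),y pct [[-2.1, 80.7, 59.6], [-2.1, 80.7, 59.6], [-2.1, 80.7, 59.6], [-2.1, 80.7, 59.6], [-2.1, 80.7, 59.6]]
 hooks/ledge 6 [[14.1, -7.4, -85.7], [20.5, -2.8, -83.7], [25.0, -1.4, -82.0]]
292 151
```

View pics/crad.png

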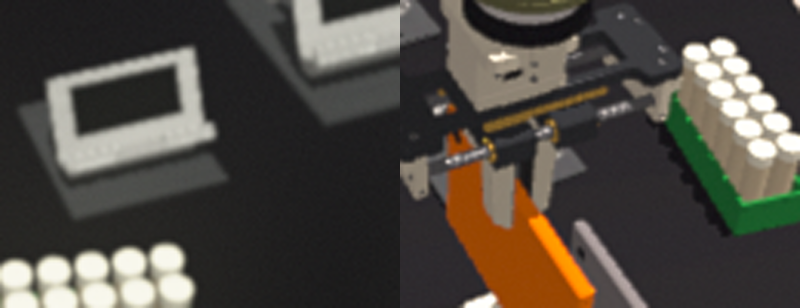

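Without the tablet, the scene view shows the small stand's backrest at about (125,110) in the crop. It spans y −83 to +64 about my estimate, so the cradle's middle is 9.5 mm to −y of it. The blue tablet had sat off-centre. Next I'll measure how orange sits in the hand.

```bash
cat >> plan.py <<'E'
CO=np.array([.5375,.2051,.0304])
def inhand(n,fresh=True):
    from m import plane
    c=cam(n) if fresh else dict(np.load('pics/%s.npz'%n)); st=readout.read_state(); P=pts(c); hsv=cv2.cvtColor(c['frame'],cv2.COLOR_RGB2HSV); H,S,V=[hsv[...,i].astype(int) for i in range(3)]
    R=Ro.from_rotvec(st['orientation'])
    q=R.inv().apply(P[(c['depth']>0)&(H<20)&(S>150)&(V>100)]-st['tool_pos'])*1000
    q=q[(abs(q[:,0])<20)&(abs(q[:,2])<120)&(q[:,1]>-40)&(q[:,1]<150)]
    ce,nn,k=plane(q/1000,12); print(n,len(q),'tool-frame x,y,z pct',np.percentile(q,[.5,2,50,98,99.5],axis=0).round(1).tolist(),'n',nn.round(3),(ce*1000).round(1),len(k))
E
python3 - <<'E'
from plan import *
inhand('scene',False); inhand('side',False)
R=tool(CY,30); zc=-R.apply([0,1,0])
h=CO+.006*R.apply([1,0,0])+.115*zc; print('home tcp',h.round(4))
s=go(D0-.055*dx+[.0,0,.31],tool(DY),1)
go(h+.10*zc+.03*R.apply([1,0,0]),R,14)
E
```

```text
scene 870 tool-frame x,y,z pct [[-4.2, -16.2, -95.6], [-2.0, -15.6, -94.7], [5.2, 12.5, -9.0], [9.3, 111.4, 101.3], [10.8, 112.5, 102.0]] n [1.    0.002 0.   ] [ 5.4 36.5  0.8] 710
side 1755 tool-frame x,y,z pct [[-6.0, -17.6, -99.3], [-5.8, -17.1, -98.5], [-4.8, 42.6, -38.3], [4.8, 105.2, 87.9], [5.9, 107.9, 95.3]] n [1.    0.005 0.002] [ -4.8  46.  -21. ] 1508
home tcp [0.4871 0.1912 0.133 ]
t 15.9 pos [ 0.4439 -0.1735  0.3098] F [ 0.3  0.  -5. ] open 0.0118
[0.61, -0.02, -0.26] [-0.19, 0.23, -0.14]
t 15.9 pos [ 0.4439 -0.1735  0.3098] F [ 0.3  0.  -5. ] open 0.0118
[0.73, 0.54, 2.45] [0.02, -0.14, -2.15]
[0.72, 0.57, 2.45] [0.02, -0.14, -2.15]
[0.7, 0.6, 2.45] [0.02, -0.14, -2.15]
[0.69, 0.63, 2.45] [0.02, -0.14, -2.15]
[0.67, 0.65, 2.45] [0.02, -0.14, -2.15]
[0.65, 0.68, 2.44] [0.02, -0.14, -2.15]
[0.63, 0.7, 2.44] [0.02, -0.14, -2.15]
[0.61, 0.73, 2.44] [0.02, -0.14, -2.15]
[0.59, 0.75, 2.44] [0.02, -0.14, -2.15]
[0.56, 0.77, 2.44] [0.02, -0.14, -2.15]
[0.54, 0.8, 2.44] [0.02, -0.14, -2.15]
[0.52, 0.82, 2.43] [0.02, -0.14, -2.15]
[0.49, 0.84, 2.43] [0.02, -0.14, -2.15]
[0.47, 0.86, 2.43] [0.02, -0.14, -2.15]
```

```bash
python3 -m creep '[[[1,0.3,0,2,0,-0.1,-1.5],[1,0.5,0,2.5,0,-0.1,-2.1],[1,0.6,0,2.5,0,-0.1,-2.1],[1,0.6,0,2.5,0,-0.1,-2.1],[1,0.6,0,2.5,0,-0.1,-2.1],[1,0.6,0,2.5,0,-0.1,-2.1],[1,0.6,0.1,2.5,0,-0.1,-2.1],[1,0.6,0.1,2.5,0,-0.1,-2.1]]]'
python3 -m creep '[[[1,0.6,0.2,2.5,0,-0.1,-2.1],[1,0.6,0.2,2.5,0,-0.1,-2.1],[1,0.5,0.3,2.5,0,-0.1,-2.1],[1,0.5,0.4,2.5,0,-0.1,-2.1],[1,0.5,0.5,2.5,0,-0.1,-2.1],[1,0.5,0.5,1.5,0,-0.1,-2.1],[1,0,0,0,0,0,0],[1,0,0,0,0,0,0]]]'
python3 - <<'E'
from plan import *
R=tool(CY,30); zc=-R.apply([0,1,0])
h=CO+.006*R.apply([1,0,0])+.114*zc-.003*R.apply([0,0,1])
go(h+.10*zc+.02*R.apply([1,0,0]),R,1)
E
```

```text
t: 16.7
tool_pos: [0.434, 0.032, 0.2951]
orientation: [-1.505, -0.39, -0.018]
force: [0.7, 0.6, -4.2]
opening: 0.0115
t: 17.5
tool_pos: [0.4257, 0.1838, 0.265]
orientation: [-1.458, -0.546, -0.162]
force: [0.3, -0.8, -4.4]
opening: 0.0115
t 17.5 pos [0.4257 0.1838 0.265 ] F [ 0.3 -0.8 -4.4] open 0.0115
[1.0, 4.53, -1.24] [-0.5, -1.09, -3.61]
```

```bash
python3 -m creep '[[[1,0.2,1,-0.3,-0.1,-0.3,-0.9],[1,0.2,1,-0.3,-0.1,-0.3,-0.9],[1,0.2,1,-0.3,-0.1,-0.3,-0.9],[1,0.2,1,-0.3,-0.1,-0.2,-0.9],[1,0.1,0,0,0,0,0],[1,0,0,0,0,0,0],[1,0,0,0,0,0,0],[1,0,0,0,0,0,0]]]'
cat > rc.py <<'E'
from plan import *
from m import plane
R=tool(CY,30); zc=-R.apply([0,1,0]); X=R.apply([1,0,0]); Z=R.apply([0,0,1])
h=CO+.006*X+.114*zc-.003*Z
def crad(png=None):
    st=readout.read_state(); d=R.inv().apply(st['tool_pos']-h)*1000; print('tool minus home (tool axes mm)',d.round(1),'rot to go',np.rad2deg((Ro.from_rotvec(st['orientation']).inv()*R).as_rotvec()).round(2))
    for n in ('scene','side'):
        c=cam(n); P=pts(c); hsv=cv2.cvtColor(c['frame'],cv2.COLOR_RGB2HSV); H,S,V=[hsv[...,i].astype(int) for i in range(3)]
        loc=R.inv().apply((P-CO).reshape(-1,3)).reshape(P.shape)*1000; loc[...,1]*=-1
        ok=(c['depth']>0)&(abs(loc[...,2])<130)&(loc[...,0]>-40)&(loc[...,0]<70)&(loc[...,1]>-20)&(loc[...,1]<300)
        q=loc[ok&(H<20)&(S>150)&(V>100)]; 
        if len(q)>30:
            ce,nn,k=plane(q,12); print(n,'orange in cradle: n',nn.round(3),'plane pt',ce.round(1),'at up=0: x',round(ce[0]+ce[1]*nn[1]/nn[0],1),'pct',np.percentile(k,[.5,2,98,99.5],axis=0).round(1).tolist())
        w=loc[ok&(S<50)&(V>120)&(P[...,2]>.02)&(abs(loc[...,0])<30)&(loc[...,1]<85)&(abs(loc[...,2])<90)]
        if len(w)>30: print(n,'cradle white',len(w),np.percentile(w,[.5,2,98,99.5],axis=0).round(1).tolist())
        if png: save(c,png+n+'.png',(290,120,450,240) if n=='scene' else (240,100,400,220),5)
E
python3 -c "
from rc import *
crad()"
```

```text
t: 18.3
tool_pos: [0.4533, 0.1723, 0.2267]
orientation: [-1.459, -0.592, -0.193]
force: [-0.0, -0.5, -5.0]
opening: 0.0114
tool minus home (tool axes mm) [  14.3 -101.    -6.3] rot to go [ 0.22 -0.27 -0.88]
scene orange in cradle: n [ 1.    -0.018 -0.008] plane pt [ 24.9 172.2  -8.9] at up=0: x 21.8 pct [[22.9, 99.3, -105.2], [22.9, 100.0, -105.1], [26.4, 225.9, 91.4], [26.5, 226.0, 91.7]]
scene cradle white 888 [[-6.1, -5.2, -74.5], [-4.8, -4.1, -73.5], [26.7, 76.5, 73.4], [27.8, 77.1, 74.5]]
side orange in cradle: n [ 1.    -0.009 -0.009] plane pt [ 21.7 203.  -53.3] at up=0: x 19.8 pct [[20.5, 108.7, -108.0], [20.5, 113.8, -108.0], [22.9, 231.2, 63.8], [23.0, 231.3, 68.7]]
side cradle white 310 [[-28.1, -6.0, -77.2], [-23.9, -5.0, -76.4], [23.7, 80.3, 61.9], [24.8, 81.3, 68.9]]
```

```bash
python3 -m creep '[[[1,-0.3,0,0.3,0.1,-0.1,-0.5],[1,-0.3,0,0.3,0.1,-0.1,-0.4],[1,0,1.5,0,0,0,0],[1,0,2,0,0,0,0],[1,0,2,0,0,0,0],[1,0,1.5,0,0,0,0],[1,0,0,0,0,0,0],[1,0,0,0,0,0,0]]]'
python3 -c "
from rc import *
crad()"
```

```text
t: 19.2
tool_pos: [0.4797, 0.1894, 0.1637]
orientation: [-1.448, -0.615, -0.204]
force: [-0.6, -1.1, -4.4]
opening: 0.0116
tool minus home (tool axes mm) [  8.8 -31.4   3.2] rot to go [-0.16  0.12  0.45]
scene orange in cradle: n [1.    0.004 0.002] plane pt [20.  86.6 10.6] at up=0: x 20.3 pct [[19.6, 29.7, -88.6], [19.6, 30.3, -86.8], [20.3, 156.7, 99.4], [20.3, 157.5, 100.3]]
scene cradle white 685 [[-5.0, -5.3, -74.4], [-3.5, -4.5, -71.6], [26.3, 82.9, 69.6], [27.4, 84.3, 74.2]]
side orange in cradle: n [ 1.    -0.012  0.012] plane pt [ 17.1 152.9 -42.9] at up=0: x 15.3 pct [[16.0, 60.8, -100.2], [16.1, 68.4, -100.0], [17.9, 243.9, 51.1], [17.9, 246.3, 59.8]]
side cradle white 225 [[-28.1, -6.3, -76.8], [-25.8, -4.6, -76.5], [24.2, 79.8, 56.7], [24.7, 80.8, 66.8]]
```

```bash
python3 -m creep '[[[1,-0.3,0,-0.1,0,0,0.1],[1,-0.2,0,0,0,0,0.1],[1,0,0.7,0,0,0,0],[1,0,0.7,0,0,0,0],[1,0,0.6,0,0,0,0],[1,0,0,0,0,0,0],[1,0,0,0,0,0,0],[1,0,0,0,0,0,0]]]'
python3 -c "
from rc import *
crad('c1')"
```

```text
t: 20.1
tool_pos: [0.4871, 0.1903, 0.1454]
orientation: [-1.448, -0.616, -0.205]
force: [-0.2, 0.2, -5.0]
opening: 0.0117
tool minus home (tool axes mm) [  6.  -11.9   2.1] rot to go [-0.16  0.11  0.52]
scene orange in cradle: n [1.    0.001 0.003] plane pt [ 17.5  70.2 -14.4] at up=0: x 17.5 pct [[17.2, 10.1, -88.0], [17.2, 10.4, -87.8], [17.7, 139.2, 90.8], [17.7, 139.5, 92.2]]
scene cradle white 675 [[-0.5, -5.7, -73.8], [2.6, -4.8, -71.5], [27.0, 83.2, 65.8], [28.1, 84.6, 73.0]]
side orange in cradle: n [ 1.    -0.02  -0.004] plane pt [ 14.4 112.3 -51.8] at up=0: x 12.2 pct [[12.4, 20.2, -102.7], [12.5, 23.7, -102.4], [15.4, 142.6, 52.9], [15.4, 142.9, 56.0]]
side cradle white 196 [[-28.3, -6.1, -78.1], [-26.0, -4.7, -77.0], [25.1, 80.2, 61.4], [25.3, 80.8, 63.9]]
```

View pics/c1scene.png

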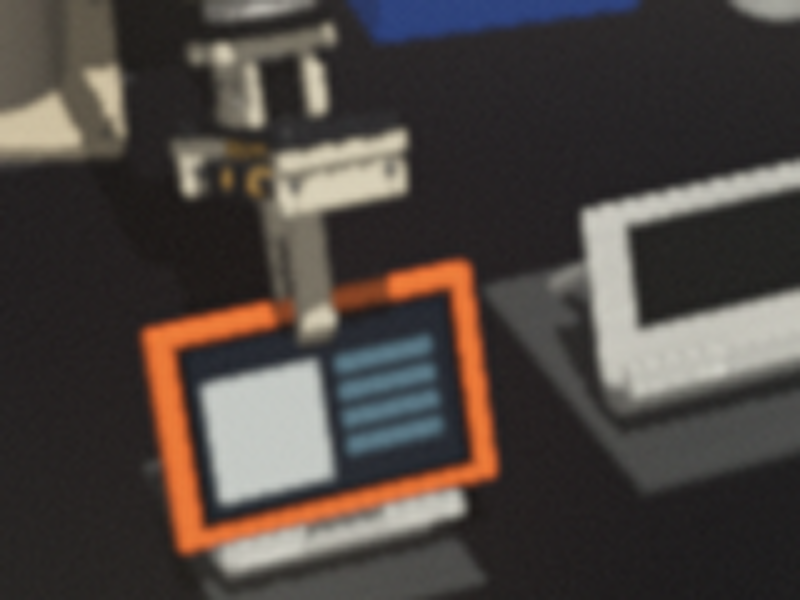

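The scene crop shows orange centred over the ledge: it overhangs the left end by about 35 px and the right end by about 32 px. Its lower edge is 10 mm up and its back is 5 mm off the backrest. I'll ease it in.

```bash
python3 -m creep '[[[1,-0.2,0.2,0,0,0,0],[1,-0.2,0.2,0,0,0,0],[1,0,0.2,0,0,0,0],[1,0,0.2,0,0,0,0],[1,0,0,0,0,0,0],[1,0,0,0,0,0,0],[1,0,0,0,0,0,0],[1,0,0,0,0,0,0]]]'
python3 -c "
from rc import *
crad()"
```

```text
t: 21.0
tool_pos: [0.488, 0.1906, 0.1366]
orientation: [-1.447, -0.617, -0.206]
force: [0.1, -0.2, -4.8]
opening: 0.0118
tool minus home (tool axes mm) [ 2.5 -3.7  2.2] rot to go [-0.16  0.12  0.61]
scene orange in cradle: n [1.    0.004 0.005] plane pt [14.1 64.8  1.4] at up=0: x 14.4 pct [[13.3, 3.4, -96.7], [13.3, 3.7, -96.1], [14.8, 130.4, 100.2], [14.9, 131.0, 100.8]]
scene cradle white 665 [[9.8, -5.7, -73.0], [10.8, -4.5, -71.2], [26.4, 83.4, 64.6], [26.9, 84.5, 72.5]]
side orange in cradle: n [ 1.    -0.008 -0.001] plane pt [ 11.3 126.1 -34. ] at up=0: x 10.3 pct [[10.4, 13.3, -99.1], [10.4, 15.9, -99.0], [12.0, 217.8, 51.7], [12.0, 219.1, 58.0]]
side cradle white 202 [[-28.1, -6.0, -77.4], [-26.0, -4.5, -76.9], [25.1, 79.5, 62.3], [25.3, 81.9, 67.7]]
```

```bash
python3 -m creep '[[[1,-0.1,0.1,0,0,0,0],[1,0,0.1,0,0,0,0],[1,0,0,0,0,0,0],[1,0,0,0,0,0,0],[1,0,0,0,0,0,0],[1,0,0,0,0,0,0],[1,0,0,0,0,0,0],[1,0,0,0,0,0,0]]]'
python3 -c "
from rc import *
crad()"
```

```text
t: 21.9
tool_pos: [0.4883, 0.1908, 0.1347]
orientation: [-1.447, -0.617, -0.206]
force: [-2.0, -0.4, -2.7]
opening: 0.0121
tool minus home (tool axes mm) [ 1.8 -2.   2.3] rot to go [-0.17  0.11  0.63]
scene orange in cradle: n [ 1.    -0.004  0.001] plane pt [13.  77.2 -8.4] at up=0: x 12.7 pct [[12.6, 4.0, -95.5], [12.7, 5.5, -95.5], [13.3, 125.3, 94.2], [13.3, 126.1, 94.5]]
scene cradle white 678 [[8.8, -5.3, -73.3], [10.2, -4.4, -70.6], [26.3, 83.4, 62.9], [27.7, 84.6, 71.7]]
side orange in cradle: n [ 1.    -0.022  0.008] plane pt [ 10.1 129.  -38. ] at up=0: x 7.2 pct [[8.7, 44.9, -100.3], [8.8, 49.7, -100.3], [11.9, 211.2, 53.3], [12.0, 216.5, 58.3]]
side cradle white 209 [[-28.3, -5.0, -77.7], [-26.1, -4.7, -76.9], [25.1, 80.5, 64.1], [25.3, 81.7, 66.7]]
```

```bash
python3 -m creep '[[[1,-0.1,0,0,0,0,0],[1,0,0.1,0,0,0,0],[1,0,0,0,0,0,0],[1,0,0,0,0,0,0],[1,0,0,0,0,0,0],[1,0,0,0,0,0,0],[1,0,0,0,0,0,0],[1,0,0,0,0,0,0]]]'
python3 -c "
from rc import *
crad()"
```

```text
t: 22.8
tool_pos: [0.4884, 0.1911, 0.1347]
orientation: [-1.446, -0.619, -0.207]
force: [-2.9, -1.3, -1.0]
opening: 0.0117
tool minus home (tool axes mm) [ 1.9 -1.8  2.6] rot to go [-0.19  0.11  0.73]
scene orange in cradle: n [ 1.    -0.009  0.005] plane pt [13.3 73.9  7.5] at up=0: x 12.7 pct [[12.4, 4.2, -98.2], [12.5, 6.0, -98.1], [14.2, 125.6, 101.4], [14.3, 126.1, 101.9]]
scene cradle white 678 [[8.0, -5.4, -73.1], [10.3, -4.8, -70.8], [26.6, 82.7, 63.9], [28.8, 84.2, 71.2]]
side orange in cradle: n [ 0.999 -0.035  0.009] plane pt [ 10.1 116.  -41.6] at up=0: x 6.0 pct [[7.5, 23.2, -98.3], [7.7, 27.9, -98.2], [12.6, 185.4, 61.1], [13.1, 199.6, 62.9]]
side cradle white 213 [[-28.2, -5.4, -77.0], [-26.0, -4.5, -75.7], [25.1, 80.3, 64.5], [25.3, 81.3, 66.4]]
```

```bash
python3 -m creep '[[[1,-0.1,0,0,0,0,0.4],[1,-0.1,0,0,0,0,0.3],[1,-0.1,0,0,0,0,0],[1,0,0,0,0,0,0],[1,0,0,0,0,0,0],[1,0,0,0,0,0,0],[1,0,0,0,0,0,0],[1,0,0,0,0,0,0]]]'
python3 -c "
from rc import *
crad()"
```

```text
t: 23.7
tool_pos: [0.4869, 0.1907, 0.134]
orientation: [-1.449, -0.611, -0.2]
force: [0.1, 0.9, -4.0]
opening: 0.0117
tool minus home (tool axes mm) [ 0.3 -2.1  2.5] rot to go [-0.19  0.11  0.16]
scene orange in cradle: n [ 1.    -0.008  0.005] plane pt [11.4 72.9 -6.3] at up=0: x 10.9 pct [[10.5, 4.6, -97.3], [10.5, 5.0, -96.9], [12.2, 126.4, 99.6], [12.3, 126.8, 100.0]]
scene cradle white 674 [[6.7, -5.2, -73.5], [8.2, -4.4, -70.8], [26.7, 82.7, 65.1], [27.7, 84.4, 71.6]]
side orange in cradle: n [ 1.    -0.02  -0.005] plane pt [  8.2 101.8 -51.7] at up=0: x 6.2 pct [[5.9, 5.5, -102.7], [6.0, 6.8, -102.4], [9.4, 131.6, 51.4], [9.5, 131.6, 56.6]]
side cradle white 217 [[-28.7, -4.6, -76.9], [-26.1, -4.2, -76.1], [25.1, 79.3, 65.6], [25.3, 80.8, 68.0]]
```

```bash
python3 -m creep '[[[1,-0.1,0.1,0,0,0,0.2],[1,0,0.1,0,0,0,0],[1,0,0,0,0,0,0],[1,0,0,0,0,0,0],[1,0,0,0,0,0,0],[1,0,0,0,0,0,0],[1,0,0,0,0,0,0],[1,0,0,0,0,0,0]]]'
python3 -c "
from rc import *
crad()"
```

```text
t: 24.6
tool_pos: [0.4876, 0.1916, 0.1342]
orientation: [-1.448, -0.61, -0.198]
force: [-3.1, 0.0, -0.6]
opening: 0.0119
tool minus home (tool axes mm) [ 1.1 -1.7  3.3] rot to go [-0.26  0.12  0.04]
scene orange in cradle: n [ 1.    -0.014  0.002] plane pt [12.2 84.   4.6] at up=0: x 11.1 pct [[10.9, 1.5, -92.0], [11.0, 1.8, -90.8], [13.0, 126.2, 101.7], [13.0, 126.8, 101.8]]
scene cradle white 676 [[7.8, -5.3, -73.2], [8.8, -4.5, -70.4], [26.9, 83.3, 63.9], [27.9, 84.4, 71.4]]
side orange in cradle: n [ 1.    -0.029  0.   ] plane pt [  9.3 125.2 -42.6] at up=0: x 5.8 pct [[7.4, 59.6, -99.4], [7.5, 62.3, -99.4], [11.7, 208.8, 58.3], [11.9, 216.9, 60.9]]
side cradle white 217 [[-28.3, -5.9, -79.1], [-26.0, -4.5, -76.9], [25.1, 80.4, 62.8], [25.3, 81.2, 66.6]]
```

```bash
python3 -m creep '[[[1,-0.1,0,0,0,0,0.4],[1,-0.1,0,0,0,0,0.4],[1,0,0,0,0,0,0],[1,0,0,0,0,0,0],[1,0,0,0,0,0,0],[1,0,0,0,0,0,0],[1,0,0,0,0,0,0],[1,0,0,0,0,0,0]]]'
python3 -c "
from rc import *
crad()"
```

```text
t: 25.5
tool_pos: [0.4876, 0.1914, 0.1346]
orientation: [-1.451, -0.602, -0.19]
force: [0.6, -0.4, -3.4]
opening: 0.0116
tool minus home (tool axes mm) [ 1.3 -2.1  3.1] rot to go [-0.24  0.12 -0.56]
scene orange in cradle: n [ 1.    -0.023  0.001] plane pt [11.7 68.4 -5.8] at up=0: x 10.1 pct [[10.1, 0.0, -95.0], [10.2, 0.8, -94.6], [12.9, 124.0, 100.8], [12.9, 126.0, 101.0]]
scene cradle white 676 [[7.9, -5.6, -72.7], [8.9, -4.6, -70.1], [26.7, 83.2, 63.1], [27.8, 84.6, 71.3]]
side orange in cradle: n [ 1.    -0.027 -0.004] plane pt [  9.5 125.9 -37.3] at up=0: x 6.1 pct [[7.5, 64.5, -100.2], [7.6, 67.1, -100.1], [11.7, 207.4, 47.4], [11.9, 216.8, 52.6]]
side cradle white 223 [[-28.2, -4.6, -78.7], [-25.8, -3.9, -77.0], [25.1, 79.9, 62.9], [25.3, 80.7, 70.2]]
```

I had that turn's sign reversed: +z tips the top outwards. I'll turn it back by 1.2°.

```bash
python3 -m creep '[[[1,0,0,0,0,0,-0.4],[1,0,0,0,0,0,-0.4],[1,0,0,0,0,0,-0.4],[1,0,0,0,0,0,0],[1,0,0,0,0,0,0],[1,0,0,0,0,0,0],[1,0,0,0,0,0,0],[1,0,0,0,0,0,0]]]'
python3 -c "
from rc import *
crad()"
```

```text
t: 26.4
tool_pos: [0.4866, 0.1913, 0.1337]
orientation: [-1.445, -0.617, -0.205]
force: [0.2, -0.1, -2.5]
opening: 0.0119
tool minus home (tool axes mm) [-0.  -1.9  3.3] rot to go [-0.26  0.12  0.61]
scene orange in cradle: n [1.    0.005 0.004] plane pt [ 11.3  70.3 -30.8] at up=0: x 11.7 pct [[10.5, 2.5, -96.6], [10.6, 2.9, -96.5], [11.9, 128.1, 95.2], [11.9, 128.5, 96.1]]
scene cradle white 674 [[7.2, -5.3, -72.7], [8.5, -4.3, -70.1], [26.8, 83.1, 63.6], [27.7, 84.2, 70.9]]
side orange in cradle: n [ 1.     0.005 -0.011] plane pt [  8.1 111.6 -46.8] at up=0: x 8.7 pct [[7.3, 6.9, -100.8], [7.4, 9.7, -100.5], [9.3, 215.3, 54.0], [9.3, 218.9, 58.6]]
side cradle white 216 [[-28.1, -6.8, -77.9], [-25.9, -4.0, -76.1], [25.1, 78.4, 63.2], [25.3, 79.6, 67.3]]
```

```bash
python3 -m creep '[[[1,0,0.1,0,0,0,0],[1,0,0.1,0,0,0,0],[1,0,0,0,0,0,0],[1,0,0,0,0,0,0],[1,0,0,0,0,0,0],[1,0,0,0,0,0,0],[1,0,0,0,0,0,0],[1,0,0,0,0,0,0]]]'
python3 -c "
from rc import *
crad()"
```

```text
t: 27.3
tool_pos: [0.4874, 0.1919, 0.1341]
orientation: [-1.445, -0.617, -0.204]
force: [-2.4, -1.3, 0.2]
opening: 0.0121
tool minus home (tool axes mm) [ 1.  -1.7  3.6] rot to go [-0.28  0.14  0.56]
scene orange in cradle: n [ 1.    -0.004  0.006] plane pt [12.3 77.3 14.4] at up=0: x 12.0 pct [[11.6, 3.4, -82.6], [11.6, 3.5, -82.2], [13.0, 127.1, 96.4], [13.0, 127.4, 96.5]]
scene cradle white 676 [[8.6, -5.1, -71.9], [9.5, -4.4, -69.9], [27.1, 83.1, 65.3], [28.1, 84.2, 72.8]]
side orange in cradle: n [ 1.    -0.024  0.002] plane pt [  9.4 112.6 -46.7] at up=0: x 6.7 pct [[7.5, 23.6, -99.6], [7.7, 32.8, -99.5], [11.6, 199.0, 54.5], [11.9, 211.8, 59.0]]
side cradle white 216 [[-28.3, -5.4, -77.6], [-25.9, -3.9, -76.8], [25.1, 79.7, 63.0], [25.4, 81.7, 69.5]]
```

Contact on the ledge is about 5 N along the cradle's z. I'll nudge it to the backrest, soften the grip, then open.

```bash
python3 -m creep '[[[1,-0.1,0,0,0,0,-0.3],[1,0,0,0,0,0,0],[1,0,0,0,0,0,0],[1,0,0,0,0,0,0],[1,0,0,0,0,0,0],[1,0,0,0,0,0,0],[1,0,0,0,0,0,0],[1,0,0,0,0,0,0]]]' 12
python3 -m creep '[[[1,0,0,0,0,0,0],[1,0,0,0,0,0,0],[1,0,0,0,0,0,0],[1,0,0,0,0,0,0],[1,0,0,0,0,0,0],[1,0,0,0,0,0,0],[1,0,0,0,0,0,0],[1,0,0,0,0,0,0]]]' 3
python3 -c "
from rc import *
crad('c2')"
```

```text
t: 28.2
tool_pos: [0.4867, 0.1919, 0.1336]
orientation: [-1.443, -0.621, -0.209]
force: [-2.6, 0.4, -1.7]
opening: 0.0121
t: 29.0
tool_pos: [0.4868, 0.1919, 0.1337]
orientation: [-1.443, -0.621, -0.21]
force: [-0.3, -0.1, -1.0]
opening: 0.012
tool minus home (tool axes mm) [ 0.3 -1.6  3.8] rot to go [-0.3   0.13  0.94]
scene orange in cradle: n [1.    0.006 0.003] plane pt [12.2 74.3 -0.9] at up=0: x 12.7 pct [[11.6, 2.0, -95.1], [11.6, 2.5, -94.5], [12.8, 127.7, 98.0], [12.8, 128.3, 99.3]]
scene cradle white 678 [[7.8, -5.6, -72.8], [9.3, -4.4, -70.2], [26.2, 82.8, 64.8], [26.8, 84.7, 71.5]]
side orange in cradle: n [1.    0.    0.005] plane pt [  8.  122.1 -43.4] at up=0: x 8.0 pct [[7.4, 50.4, -99.1], [7.4, 54.5, -99.0], [8.3, 131.1, 51.4], [8.3, 131.2, 54.3]]
side cradle white 214 [[-28.2, -6.0, -77.7], [-26.0, -3.9, -76.5], [25.1, 79.4, 66.3], [25.3, 80.5, 71.0]]
```

```bash
python3 -m creep '[[[0.86,0,0,0,0,0,0],[0.85,0,0,0,0,0,0],[0.84,0,0,0,0,0,0],[0.82,0,0,0,0,0,0],[0.78,0,0,0,0,0,0],[0.7,0,0,0,0,0,0],[0.6,0,0,0,0,0,0],[0.5,0,0,0,0,0,0]]]'
python3 -c "
from rc import *
crad()"
```

```text
t: 29.9
tool_pos: [0.4887, 0.1923, 0.1362]
orientation: [-1.442, -0.625, -0.214]
force: [-0.0, -0.6, 0.8]
opening: 0.0395
tool minus home (tool axes mm) [ 3.3 -2.8  3.6] rot to go [-0.29  0.12  1.24]
scene orange in cradle: n [1.    0.012 0.003] plane pt [ 11.4  72.8 -11.6] at up=0: x 12.3 pct [[10.7, 1.8, -96.6], [10.7, 1.8, -96.2], [12.4, 126.7, 100.2], [12.5, 127.1, 100.5]]
scene cradle white 677 [[7.1, -5.5, -72.2], [7.9, -4.4, -70.1], [26.5, 83.0, 64.7], [28.3, 84.1, 71.4]]
side orange in cradle: n [ 1.     0.011 -0.014] plane pt [  8.4 115.4 -38.1] at up=0: x 9.6 pct [[7.3, 12.4, -99.1], [7.4, 22.3, -99.0], [9.7, 182.2, 60.1], [9.8, 206.5, 62.5]]
side cradle white 211 [[-28.3, -5.1, -77.2], [-25.9, -4.8, -76.1], [25.1, 78.1, 66.0], [25.3, 79.7, 69.1]]
```

Orange has settled on the backrest. It moved under 1 mm on release and is centred to about 1–2 mm. I'll retreat straight out and check everything.

```bash
python3 -m creep '[[[0.4,-0.2,0,0,0,0,0],[0.4,0,-1,0,0,0,0],[0.4,0,-1.5,0,0,0,0],[0.4,0,-2,0,0,0,0],[0.4,0,-3,0,0,0,0],[0.4,0,-3,0,0,0,0],[0.4,0,-3,0,0,0,0],[0.4,0,-2,0,0,0,0]]]'
python3 - <<'E'
from rc import *
crad('c3')
from rel import rel
rel(.075)
a=cv2.imread('pics/c3scene.png'); c=cam('scene'); save(c,'f.png',(150,120,470,330),2.4)
E
```

```text
t: 30.8
tool_pos: [0.417, 0.1746, 0.2643]
orientation: [-1.453, -0.604, -0.193]
force: [1.0, -0.2, 0.6]
opening: 0.0556
tool minus home (tool axes mm) [   3.3 -150.8    5.6] rot to go [-0.11  0.1  -0.4 ]
scene orange in cradle: n [1.    0.005 0.005] plane pt [11.4 70.6 -3. ] at up=0: x 11.7 pct [[10.6, -0.2, -94.5], [10.6, 0.4, -94.5], [12.1, 126.7, 97.9], [12.1, 127.1, 98.1]]
scene cradle white 675 [[7.9, -5.7, -73.5], [8.8, -4.3, -69.8], [27.0, 83.3, 64.5], [27.6, 84.3, 72.9]]
side orange in cradle: n [1.    0.018 0.008] plane pt [  8.3 104.6 -37. ] at up=0: x 10.1 pct [[6.7, 3.1, -98.7], [6.8, 5.5, -98.7], [10.6, 131.9, 90.3], [10.7, 131.9, 90.6]]
side cradle white 225 [[-28.6, -6.4, -77.1], [-26.1, -4.1, -76.1], [25.0, 78.1, 66.6], [25.3, 79.3, 69.7]]
t 30.9 pos [0.4184 0.1752 0.2671] F [0.4 0.3 0.7] open 0.0557
[1.46, -4.15, -34.78] [-0.67, 2.3, 29.93]
side blue 899 plane x at z=60,110,170: [np.float64(-3.8), np.float64(-3.1), np.float64(-2.3)] n [1.    0.014 0.001] y,z ext [[-151.2, -102.3], [-75.7, 95.1]]
  return _methods._mean(a, axis=axis, dtype=dtype,
  ret = um.true_divide(
Traceback (most recent call last):
  File "rel.py", line 9, in rel
    q=tool(DY).inv().apply(P[m&ok]-D0)*1000; ce,nn,kk=plane(q/1000,12)
                                                      ~~~~~^^^^^^^^^^^
  File "m.py", line 9, in plane
    n=np.linalg.svd(q[k]-c,full_matrices=False)[2][2]; d=abs((q-c)@n); k=d<max(.003,1.5*np.median(d[k]))
      ~~~~~~~~~~~~~~~~~~~~~~~~~~~~~~~~~~~~~~~~~~~~^^^
IndexError: index 2 is out of bounds for axis 0 with size 0
```

```bash
python3 -c "
from h import *
c=cam('scene'); save(c,'f.png',(150,120,470,330),2.4)"
```

```text
(no output)
```

View pics/f.png

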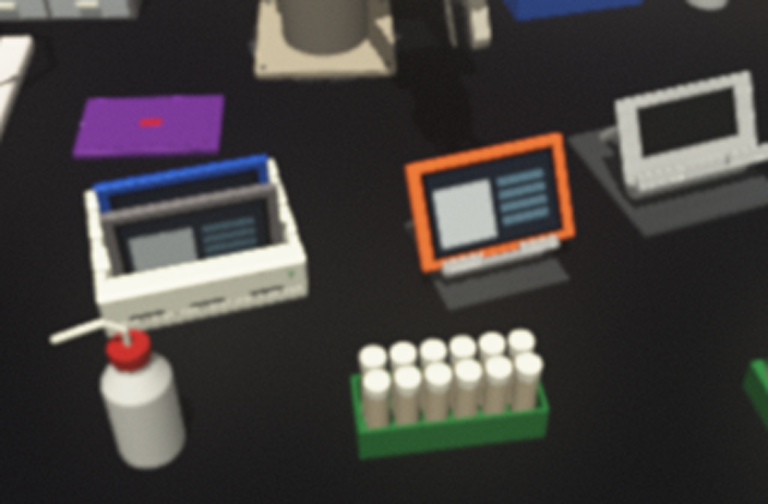

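The final view shows orange leaning on the small stand, screen outwards and centred, at (490,200). Blue is in the middle bay at (185,175), with grey, the tray and the bottle undisturbed. I'll hand in.

```bash
python3 -c "
from h import *
print(robot.close_job(), readout.read_state()['t'])"
```

```text
the job is handed in; nothing more can be done
the job is handed in; nothing more can be done
```

I put the blue tablet fully home in the dock's empty middle bay. Then I took the orange one out and leaned it on the small stand, screen outwards. I handed in at about 31 s on the robot's clock.

**Last checks:**
- **Blue:** its top edge is about 149 mm above the bench, level with grey beside it and with orange before I took it out. It stands about 3 mm to the −x side or the +x side of the bay's middle; the bay allows 3 mm of play.
- **Orange:** its lower edge is on the ledge. Its face lies parallel to the backrest within about 0.5° and within 1 mm of its home position. It is centred within about 2 mm, and moved by about 1 mm or less on release.
- **Bystanders:** grey, the vial tray and the wash bottle looked unmoved in the last picture; I did not measure them.

**What disagreed or failed:**
- The scene and side cameras differed by 2–3 mm across the stand. I took orange's position against the stand within the same picture. The side view sees orange's face almost edge-on, so I gave its face readings little weight.
- While seating orange I turned it about 1° the wrong way, saw it in the readings and turned it back before letting go.
- The blue tablet had sat about 9 mm off the stand's middle at the start, so I re-measured the empty stand before placing orange.
- My last combined check script stopped with an error because orange was no longer in the dock; I took the final picture separately.

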